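# Set the ventilator's stay to fully open

### The job

The sliding ventilator on the bench is held half open: the middle hole of its flat steel stay sits over the pin. Open it fully: lift the stay off the pin by its upright black grip, move it along so that the shutter slides clear of the grille, and put the stay's end hole (the one farthest from the shutter) over the pin. Leave the stay lying flat on its rest with the pin through that hole, and let go.

Things in the scene. Friction and masses are not known exactly. Their poses are not given: they have to be found in the camera images.
- stay_grip (a point): Centre of the upright black grip block on the stay: 14 mm thick (its x, across the bar), 46 mm long (its y, along the bar), standing 48 mm above the bar's top; this point is 24 mm above the bar's top. +y points along the bar to the shutter. The stay is a loose flat steel bar 250 x 40 x 6 mm, 0.25 kg, lying level 32 mm above the bench. Its 24 mm holes lie 50, 95 and 140 mm from here in -y.
- stay_end_hole (a point): Centre of the stay's end hole (24 mm wide, farthest from the shutter, 140 mm from the grip's centre), at the bar's underside. At the start it is 45 mm beyond the pin; it must end over the pin. Same axes as stay_grip.
- vent_pin (a point): The ventilator's fixed upright pin, 9 mm thick with a tapered tip, at the level of the round rest (44 mm wide) on which the stay lies. The pin stands 22 mm above this point, so raise the bar by more than that to clear it. y points along the ventilator to its open end, z up. The ventilator is a fixed grey frame 285 x 150 x 20 mm lying on the bench, with a dark grille between pin and open end.
- shutter (a joint): Slide of the aluminium shutter (112 x 106 mm) along the ventilator's +y, in m: 0 shut, about 0.045 half open (middle hole), about 0.09 fully open (end hole), 12 mm play. Friction 1 N. Its capped upright post (9 mm thick, 60 mm high) stands in an eye of the stay, 70 mm from the grip in +y: the stay can rise along it by at most 50 mm and the shutter follows the stay along y.

How it is judged:
By the outcome, as a careful person would: the job done as asked, in the order asked, and still so for the second after the job is handed in, with the robot touching nothing.
It also fails if it takes over 35 s, if anything falls off the work surface, if the arm or the gripper's body presses on something with over 40 N, if the wrist force passes 120 N, or if a joint passes its speed limit or range.

### The arm

A 6-joint arm with a two-finger parallel gripper is mounted at the origin on a cart in front of the work surface, level with it; the furniture and walls round the work are solid. World frame = base frame: x ahead of the robot, y to its left, z up, the work surface at z = 0. Lengths are in m, angles in degrees, forces in N, time in s.
With the tool pointing down it reaches from about 0.35 to 0.875 m from the base axis. Payload 4.2 kg.
Tool frame: the origin (TCP) lies between the finger pads; the fingertips stand 11 mm ahead of it and the grasp point (between the pads) lies 8 mm behind it; z points along the fingers, y is the line along which they close (so a half turn about z gives the same grasp; the last joint's range is limited). The gripper opens to 87 mm and grips with 3 to 60 N. Pads are 19 mm wide; open, the fingers measure 117 mm over their backs; the gripper's body (75 mm by 190 mm) begins 51 mm behind the grasp point.
Start: joints at [-57.605, 22.042, 0.453, 0, -68.411, -14.817], TCP at [0.189, -0.596, 0.234] pointing down, gripper open.
Joint ranges: [-179.83, 179.83], [-69.29, 118.12], [-61.27, 80.66], [-181.25, 117.63], [-171.15, -9.14], [-177.46, 177.46]. Speed limits (degrees/s): [159.86, 159.86, 180, 180, 180, 180].

### API

Orientations are given as [roll, pitch, yaw] about the fixed x, y, z axes, in that order (R = Rz(yaw) Ry(pitch) Rx(roll)).
In Python, from cell import bot gives the robot as it stands. The module is installed in compiled form; this text tells all that it offers.
- The arm moves only by the tool jog_arm, never from a script. Its argument "series" is one flat list of numbers, 7 for each row, row after row: the shift along the tool's x, y, z in mm, then the turn, a rotation vector about the tool's x, y, z in units of 6 degrees (1.0 is 6 degrees), then the opening in per cent of the stroke, from 0 (shut) to 100 (fully open). A call has 1 to 20 rows; each row is the pose to reach, as a shift and turn from the pose commanded when the call began, along the tool's axes at that moment; what a row does not reach only later rows make up. A row lasts 1/8 s, in which the tool goes at most 62.5 mm and 10.7 degrees, less where a joint would pass 70% of its speed; a pose out of reach is approached as far as the arm can. A call with a gripper value outside its range is refused whole. The fingers move at their own pace and stop on an object; the grip force is fixed at half the most. Time passes only in rows, so rows that repeat a pose let the fingers close. It gives the time, the measured TCP pose, the force, the opening and the grip force at its end, in the units of the state.
- bot.observe(): the state, without advancing time (a new reading comes with each control period).
- bot.capture(name): name is "scene" or "side" or "wrist"; returns (picture, depth): 384x512x3 uint8, red, green, blue; 384x512 float32, m along the optical axis (not along the pixel's ray), 0 where there is no reading.
- bot.get_calibration(name): a dict with "intrinsics" (3x3 intrinsics, pixels), "camera_from_world" (4x4, takes a point from world to camera coordinates); the wrist camera has in their place "mount" (4x4, takes a point from camera to tool coordinates, whose origin is the TCP and whose axes are the flange's). Camera axes: x right, y up, looking along -z (the intrinsics and any distortion apply to the point x, -y, -z); pixel columns grow to the right and rows downward; lengths in m; the calibration is good to about 2 mm. A picture is of the moment at which its call begins: read the wrist's pose just before it. get_calibration takes no time and is no camera call.
- bot.sign_off(): hands the job in; it is judged then, once.
Trained networks look in the newest picture that a camera, given by its name, has taken for a name from the list of things; names that differ only in an ending like _2 or _b are one class to them, and where a whole thing is asked for, a point or a joint stands for the part that bears it (a point fixed in the world has none). Each returns a list of dicts, best first, with "conf" (0 to 1); they miss things now and then, are a little off and sometimes report something else, mostly with a low value. They report only what shows in the picture. A call takes as long as a camera call.
- bot.outline_of(name, camera): "region" (384x512 bool, what is visible of it).
- bot.landmark_of(name, camera): "position" ([x, y, z] in m, in the coordinates of the camera as it stood for that picture, good to about 4 mm: a listed point, or the origin of a listed thing).
The state is a dict: "time_s": time; "joints": joint angles; "qd": joint speeds; "effort": joint torques, N m; "position": TCP position; "eef_rot": TCP orientation; "wrist_force": force on the tool from outside, world axes, zero at the start; "moment": the same for the moment, N m; "width": finger opening in m; "grasp_force": force on a finger pad.
Only numpy, scipy, OpenCV 4.12 (cv2) and the standard library are available. Lean on these libraries where they do the work, as an engineer would, in place of code of your own. Each camera call takes 0.05 s, during which the arm holds its last target. There are 200 camera calls.

## Working session

There is one attempt and no reset: what is moved stays moved. The work goes in short steps, Python scripts to look and compute and a tool call to move; the robot and the scene stay as the last step left them, time stands still between calls to the robot, and variables do not carry over. Pictures are saved under pics/ and viewed, at most 10 in all, crops included, and the job is handed in when it is done.

Besides the shell and the picture viewer there is one more tool, called as name(argument=value, ...), one argument or row to a line, values as JSON. jog_arm: Moves the arm, as the interface text tells. Its arguments: {"type":"object","properties":{"series":{"type":"array","items":{"type":"number"}}},"required":["series"]}

```bash
mkdir -p pics
cat > h.py <<'E'
from cell import bot
import numpy as np, cv2
from scipy.spatial.transform import Rotation as R
def T_wc(cam, st=None):
    c=bot.get_calibration(cam)
    if cam!="wrist": return np.linalg.inv(c["camera_from_world"])
    T=np.eye(4); T[:3,:3]=R.from_euler('xyz',st["eef_rot"],degrees=True).as_matrix(); T[:3,3]=st["position"]
    return T@c["mount"]
def look(cam, names, save=None):
    st=bot.observe(); im,d=bot.capture(cam); T=T_wc(cam,st)
    if save: cv2.imwrite(f"pics/{save}.png",im[:,:,::-1])
    out={}
    for n in names:
        r=bot.landmark_of(n,cam)
        out[n]=[(round(q["conf"],2),(T@np.r_[q["position"],1])[:3].round(4)) for q in r[:2]]
        print(cam,n,out[n])
    return im,d,T
E
python3 - <<'E'
from h import *
print(bot.observe())
N=["stay_grip","stay_end_hole","vent_pin","shutter"]
for c in ["scene","side","wrist"]:
    look(c,N,c+"0")
a=[cv2.imread(f"pics/{c}0.png") for c in ["scene","side"]]
E
```

```text
{'time_s': 0.0, 'joints': array([-5.76039679e+01,  2.20891850e+01,  3.79911054e-01, -2.97435885e-02,
       -6.84099835e+01, -1.48188688e+01]), 'qd': array([-0.03296932, -0.03376487, -0.00527809, -0.02206652,  0.089205  ,
        0.0193278 ]), 'effort': array([ 1.31263409e-03, -3.90664959e+01,  1.87404835e+01,  4.21992436e+00,
        1.09353557e-02, -2.05297952e-04]), 'position': array([ 0.18861683, -0.59525508,  0.23247512]), 'eef_rot': array([ 1.79877639e+02, -3.78760977e-03, -1.62433806e+02]), 'wrist_force': array([-0.37327699, -0.00560256,  0.22799318]), 'moment': array([-0.01704889,  0.02753572, -0.02261719]), 'grasp_force': 0.0, 'width': 0.08679611242565476}
scene stay_grip [(0.55, array([0.513 , 0.3021, 0.0611]))]
scene stay_end_hole []
scene vent_pin [(0.67, array([0.5112, 0.2088, 0.0282]))]Traceback (most recent call last):
  File "<stdin>", line 5, in <module>
  File "h.py", line 14, in look
    r=bot.landmark_of(n,cam)
ValueError: it knows: stay_end_hole, stay_grip, vent_pin
```

Run:
```python
from h import *
N=["stay_grip","stay_end_hole","vent_pin"]
for c in ["scene","side"]:
    look(c,N,c+"0"); print(bot.get_calibration(c)["camera_from_world"].round(3).tolist())
a=[cv2.imread(f"pics/{c}0.png") for c in ["scene","side"]]
cv2.imwrite("pics/both0.png",cv2.resize(np.hstack(a),(800,300)))
```

```text
scene stay_grip [(0.92, array([0.5115, 0.3015, 0.0586]))]
scene stay_end_hole [(0.97, array([0.507 , 0.1645, 0.0342]))]
scene vent_pin [(0.86, array([0.5122, 0.2055, 0.0313]))]
[[-0.457, -0.889, 0.007, 0.414], [0.688, -0.349, 0.636, -0.345], [-0.563, 0.295, 0.772, -0.654], [0.0, 0.0, 0.0, 1.0]]
side stay_grip [(0.88, array([0.5125, 0.2995, 0.0578]))]
side stay_end_hole [(0.75, array([0.5087, 0.2069, 0.033 ])), (0.71, array([0.5042, 0.1607, 0.0329]))]
side vent_pin [(0.77, array([0.5091, 0.2058, 0.0338]))]
[[0.992, -0.128, 0.012, -0.496], [0.048, 0.451, 0.891, -0.191], [-0.119, -0.883, 0.454, -0.636], [0.0, 0.0, 0.0, 1.0]]
```

View pics/both0.png

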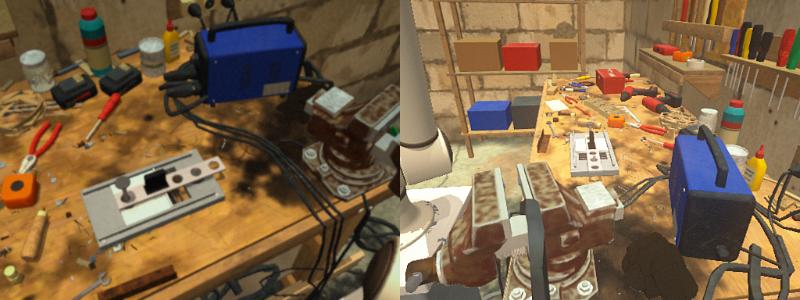

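The scene view (left half) shows the ventilator at about (155,200), with the black grip at (155,180), the bar pointing right to its end hole (210,165) and the post at (125,190). The vise stands between the robot's start and the work, so next I'll get its height from the depth image.

Run:
```python
from h import *
P=[]
for c in ["scene","side"]:
    im,d,T=look(c,["stay_grip","stay_end_hole","vent_pin"])
    K=bot.get_calibration(c)["intrinsics"]
    v,u=np.nonzero(d>0); z=d[v,u]
    X=np.c_[(u-K[0,2])/K[0,0]*z,-(v-K[1,2])/K[1,1]*z,-z,np.ones_like(z)]@T.T
    P.append(X[:,:3])
P=np.vstack(P)
np.save("cloud.npy",P)
H=np.full((24,20),np.nan)
for i in range(24):
  for j in range(20):
    m=(P[:,1]//.05==i-14)&(P[:,0]//.05==j-1)&(P[:,2]<.6)
    if m.sum()>3: H[i,j]=np.percentile(P[m,2],99)
print("cols x cm",[5*(j-1) for j in range(20)])
for i in range(24)[::-1]: print((i-14)*5, " ".join("  ." if np.isnan(h) else f"{100*h:3.0f}" for h in H[i]))
```

```text
scene stay_grip [(0.93, array([0.5132, 0.3023, 0.0595]))]
scene stay_end_hole [(0.66, array([0.5085, 0.1634, 0.034 ]))]
scene vent_pin [(0.93, array([0.5128, 0.2055, 0.0333]))]
side stay_grip [(0.59, array([0.5144, 0.2997, 0.0605]))]
side stay_end_hole [(0.81, array([0.5033, 0.1597, 0.0314]))]
side vent_pin [(0.67, array([0.509 , 0.2058, 0.0333]))]
cols x cm [-5, 0, 5, 10, 15, 20, 25, 30, 35, 40, 45, 50, 55, 60, 65, 70, 75, 80, 85, 90]
45 -84 -84 -84   .   .   .  -1   3   1   2   2   2   1   0   1   0   1   4  26  28
40 -83 -82 -82   .   .   .  -1   3   1   2   3   2   3   0   0   1   1   1  25  26
35 -82 -82 -84   .   .   .  -1   3   1   2   4  10   3   0   0   1   1   0   5   6
30   .   .   .   .   .   .  -1   3   0   2   4   9   3   0   0   1   2   3   4   6
25   .   .   .   .   .   .  -1   0   0   2   4   9   3   1   0   0   0   3   5   5
20   .   .   .   .   .   .  -1   0   0   3   4   5   3   1   0   0   0   0   5   6
15   0   0   0   0   .   .  -1   0   0   3   4   4   3   1   1   6   7   4   4   9
10   0   0  21  22  -0   .  -1   0   0   0   4   4   0   1   6   7   7   7   9 
[... 642 characters left out ...]
   3   2   3   3   1   0   .
-35   .   .   .   .   .   . -53 -53  22   .   .   .   .   .  -0   1   .   .   .   .
-40   .   .   .   .   .   . -54 -53 -33   .   .   .   .   .   .   .   .   .   .   .
-45   .   .   .   .   .   . -84 -83 -84 -62   .   .   .   .   .   .   .   .   .   .
-50   .   .   .   .   .   . -82 -83 -66 -55   .   .   .   .   .   .   .   .   .   .
-55   .   .   .   .   .   .   . -84 -73 -80   .   .   .   .   .   .   .   .   .   .
-60   .   .   .   .   .   .   . -81 -79 -81 -84   .   .   .   .   .   .   .   .   .
-65   .   .   .   .   .   .   . -81 -82 -82 -83   .   .   .   .   .   .   .   .   .
-70   .   .   .   .   .   .   .   . -82 -83 -82   .   .   .   .   .   .   .   .   .
```

```bash
cat >> h.py <<'E'
def rel(p, yaw, st=None):
    "row (mm, 6deg units) to go to world TCP p, tool down, yaw deg"
    st=st or bot.observe(); R0=R.from_euler('xyz',st["eef_rot"],degrees=True)
    Rt=R.from_euler('xyz',[180,0,yaw],degrees=True)
    return np.r_[R0.inv().apply(np.array(p)-st["position"])*1000,(R0.inv()*Rt).as_rotvec(degrees=True)/6]
E
python3 - <<'E'
from h import *
print(rel([.189,-.596,.36],-162.4).round(1).tolist())
for s in np.linspace(0,1,15)[1:]:
    a=np.radians(-72.4+s*(30.5+72.4)); r=.62-.025*s
    print(rel([r*np.cos(a),r*np.sin(a),.36],-162.4+s*69.5).round(1).tolist())
print(rel([.513,.301,.26],-92.9).round(1).tolist())
E
```

```text
[-0.2, -0.3, -126.4, -0.0, 0.0, -0.0]
[-79.3, 11.9, -126.4, -0.0, 0.0, -0.8]
[-156.6, 28.8, -126.4, -0.0, 0.0, -1.7]
[-230.9, 55.4, -126.4, -0.0, 0.0, -2.5]
[-301.0, 91.2, -126.4, -0.0, 0.0, -3.3]
[-365.8, 135.5, -126.4, -0.0, 0.0, -4.1]
[-424.2, 187.6, -126.4, -0.0, 0.0, -5.0]
[-475.2, 246.6, -126.4, -0.0, -0.0, -5.8]
[-518.2, 311.4, -126.4, -0.0, -0.0, -6.6]
[-552.4, 381.0, -126.4, -0.0, -0.0, -7.5]
[-577.4, 454.2, -126.4, -0.0, -0.0, -8.3]
[-592.7, 529.8, -126.4, -0.0, -0.0, -9.1]
[-598.3, 606.4, -126.5, -0.0, -0.0, -9.9]
[-593.9, 682.9, -126.5, -0.0, -0.0, -10.8]
[-579.9, 758.1, -126.5, -0.0, -0.0, -11.6]
[-579.9, 757.0, -26.5, -0.0, -0.0, -11.6]
```

jog_arm(
  series=[0, 0, -62, 0, 0, 0, 100, 0, 0, -124, 0, 0, 0, 100, -57, 5, -124, 0, 0, -0.7, 100, -115, 18, -124, 0, 0, -1.3, 100, -172, 35, -124, 0, 0, -1.9, 100, -225, 53, -124, 0, 0, -2.5, 100, -275, 80, -124, 0, 0, -3.1, 100, -325, 108, -124, 0, 0, -3.8, 100, -370, 140, -124, 0, 0, -4.5, 100, -415, 180, -124, 0, 0, -5, 100, -453, 223, -124, 0, 0, -5.6, 100, -488, 268, -124, 0, 0, -6.2, 100, -518, 312, -124, 0, 0, -6.8, 100, -545, 365, -124, 0, 0, -7.5, 100, -565, 420, -124, 0, 0, -8.1, 100, -580, 475, -124, 0, 0, -8.7, 100, -592, 530, -124, 0, 0, -9.3, 100, -597, 590, -124, 0, 0, -10, 100, -596, 650, -124, 0, 0, -10.7, 100, -588, 708, -115, 0, 0, -11.3, 100],
)

```text
time_s: 3.5
position: [0.5351, 0.2588, 0.3489]
eef_rot: [-179.9, 0.1, -94.5]
wrist_force: [0.9, -0.1, 0.3]
width: 0.0872
grasp_force: 0.0
```

Run:
```python
from h import *
N=["stay_grip","stay_end_hole","vent_pin"]
for c in ["wrist","scene","wrist"]: look(c,N,c+"1")
print(rel([.513,.301,.22],-92.9).round(1).tolist())
```

```text
wrist stay_grip [(0.86, array([0.5139, 0.3009, 0.0646]))]
wrist stay_end_hole [(0.81, array([0.5046, 0.156 , 0.0343]))]
wrist vent_pin [(0.84, array([0.5094, 0.2025, 0.0327]))]
scene stay_grip [(0.61, array([0.5132, 0.3016, 0.0609]))]
scene stay_end_hole [(0.62, array([0.5079, 0.1619, 0.0325]))]
scene vent_pin [(0.74, array([0.5103, 0.2071, 0.0323]))]
wrist stay_grip [(0.78, array([0.5139, 0.2991, 0.0645]))]
wrist stay_end_hole [(0.58, array([0.5031, 0.1534, 0.0341]))]
wrist vent_pin [(0.62, array([0.5085, 0.2029, 0.0307]))]
[-43.1, 26.6, 128.7, -0.0, 0.0, -0.3]
```

View pics/wrist1.png

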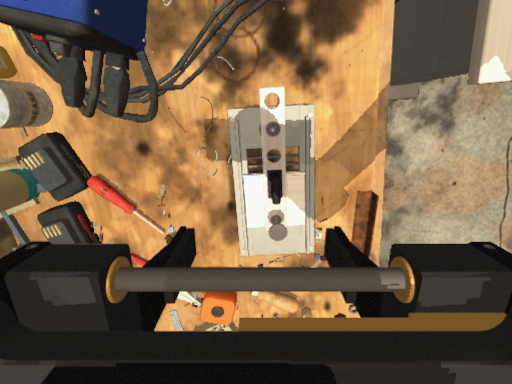

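The wrist view shows the bar upright in the picture: holes at (272,100), (273,128, with the pin) and (274,156), the grip at (275,187) and the post cap at (277,230). The fingers straddle the line at the bottom. Next I'll measure the axis from the pixels.

Run:
```python
from h import *
st=bot.observe(); im,d,T=look("wrist",["stay_grip"])
K=bot.get_calibration("wrist")["intrinsics"]; 
def px(u,v,z):
    r=T[:3,:3]@np.array([(u-K[0,2])/K[0,0],-(v-K[1,2])/K[1,1],-1]); o=T[:3,3]; return (o+r*(z-o[2])/r[2])
for n,u,v,z in [("end",272,100,.038),("pin",273,128,.05),("inner",274,156,.038),("frL0",230,108,.02),("frL1",240,255,.02),("frR0",313,108,.02),("frR1",316,252,.02)]:
    print(n,px(u,v,z).round(4))
o=bot.outline_of("stay_grip","wrist")
for q in o[:2]:
    m=q["region"]; v,u=np.nonzero(m); print(q["conf"],m.sum(),u.min(),u.max(),v.min(),v.max())
    z=d[v,u]; X=np.c_[(u-K[0,2])/K[0,0]*z,-(v-K[1,2])/K[1,1]*z,-z,np.ones_like(z)]@T.T
    X=X[z>0,:3]
    for lo,hi in [(.034,.045),(.07,.1)]:
        S=X[(X[:,2]>lo)&(X[:,2]<hi)]
        if len(S)<20: continue
        c=S[:,:2].mean(0); w=cv2.minAreaRect(S[:,:2].astype(np.float32)*1000); vec=np.linalg.svd(S[:,:2]-c,full_matrices=False)[2][0]
        print(lo,len(S),S.mean(0).round(4),w,np.degrees(np.arctan2(vec[1],vec[0])), np.percentile(S,[2,98],axis=0).round(4).tolist())
```

```text
wrist stay_grip [(0.83, array([0.5129, 0.3014, 0.0642]))]
end [0.5062 0.1578 0.038 ]
pin [0.5081 0.2013 0.05  ]
inner [0.509  0.2492 0.038 ]
frL0 [0.5776 0.1642 0.02  ]
frL1 [0.5904 0.4473 0.02  ]
frR0 [0.4366 0.1759 0.02  ]
frR1 [0.4368 0.4532 0.02  ]
0.88 2682 259 286 88 230
0.034 2332 [0.5111 0.2498 0.039 ] ((511.2228088378906, 263.5492858886719), (249.49452209472656, 40.00352096557617), 87.89830780029297) 87.62653074197638 [[0.4899, 0.1421, 0.0369], [0.5322, 0.3754, 0.0419]]
0.07 249 [0.5128 0.2966 0.0853] ((512.4232788085938, 315.02703857421875), (15.354804992675781, 79.33953857421875), 0.923313319683075) 88.32981397072935 [[0.5058, 0.2759, 0.0734], [0.5196, 0.32, 0.0879]]
```

Run:
```python
from h import *
st=bot.observe(); print(st["position"],st["eef_rot"])
for z in (.12,.057): print(rel([.5128,.299,z],-92.2).round(1).tolist())
```

```text
[0.53569001 0.25632251 0.34859234] [-1.79997802e+02  3.43268245e-03 -9.46649363e+01]
[-40.7, 26.3, 228.6, -0.0, 0.0, -0.4]
[-40.7, 26.3, 291.6, -0.0, 0.0, -0.4]
```

jog_arm(
  series=[-20, 13, 50, 0, 0, -0.2, 60, -41, 26, 100, 0, 0, -0.4, 60, -41, 26, 160, 0, 0, -0.4, 60, -41, 26, 210, 0, 0, -0.4, 60, -41, 26, 235, 0, 0, -0.4, 60, -41, 26, 235, 0, 0, -0.4, 60],
)

```text
time_s: 5.0
position: [0.512, 0.2987, 0.1114]
eef_rot: [179.8, -0.2, -92.2]
wrist_force: [0.4, 1.0, 1.6]
width: 0.0524
grasp_force: 0.0
```

jog_arm(
  series=[0, -1, 25, 0, 0, 0, 60, 0, -1, 45, 0, 0, 0, 60, 0, -1, 54, 0, 0, 0, 60, 0, -1, 54, 0, 0, 0, 60, 0, -1, 54, 0, 0, 0, 0, 0, -1, 54, 0, 0, 0, 0, 0, -1, 54, 0, 0, 0, 0, 0, -1, 54, 0, 0, 0, 0, 0, -1, 54, 0, 0, 0, 0],
)

```text
time_s: 6.12
position: [0.5139, 0.2997, 0.0596]
eef_rot: [180.0, -0.0, -92.2]
wrist_force: [0.8, -0.1, 1.1]
width: 0.0138
grasp_force: 30.0
```

jog_arm(
  series=[0, 0, -12, 0, 0, 0, 0, 0, 0, -24, 0, 0, 0, 0, 0, 0, -34, 0, 0, 0, 0, 0, 0, -34, 0, 0, 0, 0, 0, 0, -34, 0, 0, 0, 0],
)

```text
time_s: 6.75
position: [0.5136, 0.2995, 0.0934]
eef_rot: [180.0, -0.0, -92.2]
wrist_force: [0.5, 0.0, -3.7]
width: 0.014
grasp_force: 30.0
```

Run:
```python
from h import *
N=["stay_grip","stay_end_hole","vent_pin"]
for c in ["scene","side","wrist"]: look(c,N,c+"2")
a=[cv2.imread(f"pics/{c}2.png") for c in ["scene","side"]]
cv2.imwrite("pics/both2.png",np.hstack([cv2.resize(a[0][190:310,80:300],(550,300))]))
print(bot.observe()["wrist_force"])
```

```text
scene stay_grip [(0.66, array([0.513 , 0.3004, 0.0922]))]
scene stay_end_hole [(0.89, array([0.5042, 0.1619, 0.0634]))]
scene vent_pin [(0.9, array([0.5114, 0.2061, 0.0317]))]
side stay_grip [(0.77, array([0.5104, 0.2992, 0.0905]))]
side stay_end_hole [(0.73, array([0.503 , 0.1601, 0.064 ]))]
side vent_pin []
wrist stay_grip [(0.83, array([0.5129, 0.2997, 0.0973]))]
wrist stay_end_hole []
wrist vent_pin [(0.83, array([0.5104, 0.2028, 0.0336]))]
[ 0.12978942 -0.21833156 -2.58088387]
```

View pics/both2.png

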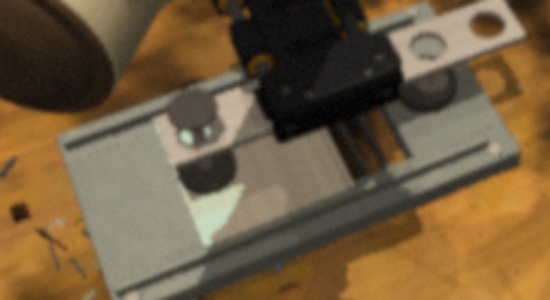

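View pics/wrist2.png

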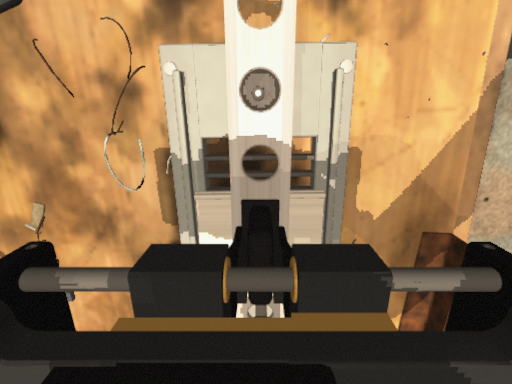

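The bar is level and lifted. In the wrist view the pin tip sits at (258,93), seen through the middle hole centred at (260,89), and the bar runs parallel to the rails.

Run:
```python
from h import *
st=bot.observe(); im,d,T=look("wrist",[])
K=bot.get_calibration("wrist")["intrinsics"]
def px(u,v,z):
    r=T[:3,:3]@np.array([(u-K[0,2])/K[0,0],-(v-K[1,2])/K[1,1],-1]); o=T[:3,3]; return (o+r*(z-o[2])/r[2])
print("pin",px(258,93,.054),"hole",px(260,89,.072),"inner",px(260,162,.072))
for a,b in [((175,70),(190,240)),((346,70),(335,240))]: 
    p,q=px(*a,.022),px(*b,.022); print(p,q,np.degrees(np.arctan2(*(q-p)[1::-1])))
print(st["position"],d[60:80,240].mean())
```

```text
pin [0.50960721 0.20393495 0.054     ] hole [0.50824216 0.20273096 0.072     ] inner [0.50998325 0.24711844 0.072     ]
[0.57217224 0.18329146 0.022     ] [0.57775859 0.32664771 0.022     ] 87.76841089575528
[0.44210979 0.18842237 0.022     ] [0.44391514 0.33195011 0.022     ] 89.27934785407275
[0.51388841 0.29963455 0.09350979] 0.15781096
```

jog_arm(
  series=[-8, 0, 0, 0, 0, 0, 0, -16, 0, 0, 0, 0, 0, 0, -24, -1, 0, 0, 0, 0, 0, -32, -1, 0, 0, 0, 0, 0, -40, -1, 0, 0, 0, 0, 0, -46, -1, 0, 0, 0, 0, 0, -46, -1, 0, 0, 0, 0, 0, -46, -1, 0, 0, 0, 0, 0],
)

```text
time_s: 8.4
position: [0.5172, 0.346, 0.0939]
eef_rot: [-179.9, 0.1, -92.2]
wrist_force: [-1.1, -0.5, -3.3]
width: 0.0135
grasp_force: 30.0
```

Run:
```python
from h import *
N=["stay_grip","stay_end_hole","vent_pin"]
for c in ["scene","side","wrist"]: look(c,N,c+"3")
print(bot.observe()["wrist_force"])
```

```text
scene stay_grip []
scene stay_end_hole [(0.89, array([0.5122, 0.2077, 0.068 ])), (0.19, array([0.5115, 0.2078, 0.0342]))]
scene vent_pin [(0.81, array([0.5128, 0.206 , 0.0301]))]
side stay_grip [(0.71, array([0.5143, 0.3442, 0.0936]))]
side stay_end_hole [(0.58, array([0.5076, 0.2049, 0.0653]))]
side vent_pin [(0.67, array([0.5129, 0.2055, 0.0306]))]
wrist stay_grip [(0.76, array([0.5171, 0.3454, 0.0978]))]
wrist stay_end_hole []
wrist vent_pin [(0.75, array([0.5099, 0.2058, 0.0335]))]
[-1.09860851  0.69842966 -3.25985298]
```

View pics/wrist3.png

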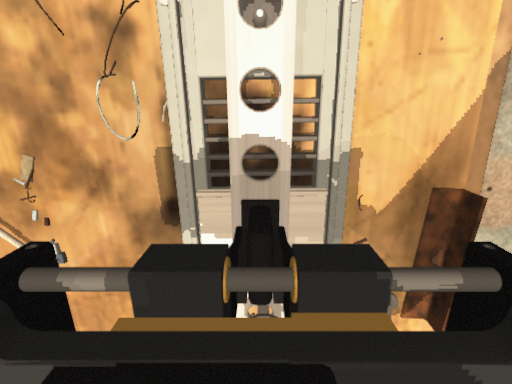

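The end hole is now over the pin: the pin tip is at (260,12), near the hole's centre at about (260,7), and the networks agree to within about 2 mm. I'll lower it gently.

jog_arm(
  series=[0, 0, 6, 0, 0, 0, 0, 0, 0, 12, 0, 0, 0, 0, 0, 0, 18, 0, 0, 0, 0, 0, 0, 24, 0, 0, 0, 0, 0, 0, 29, 0, 0, 0, 0, 0, 0, 33, 0, 0, 0, 0, 0, 0, 33, 0, 0, 0, 0, 0, 0, 33, 0, 0, 0, 0],
)

```text
time_s: 10.0
position: [0.5168, 0.3457, 0.0607]
eef_rot: [-180.0, 0.0, -92.2]
wrist_force: [0.7, -0.3, -2.9]
width: 0.0136
grasp_force: 30.0
```

Run:
```python
from h import *
N=["stay_grip","stay_end_hole","vent_pin"]
for c in ["scene","side","wrist"]: look(c,N,c+"4")
a=[cv2.imread(f"pics/{c}4.png") for c in ["scene","side"]]
cv2.imwrite("pics/both4.png",cv2.resize(a[0][190:310,80:300],(550,300)))
st=bot.observe();print(st["wrist_force"],st["moment"])
```

```text
scene stay_grip []
scene stay_end_hole [(0.76, array([0.5114, 0.208 , 0.0336]))]
scene vent_pin [(0.93, array([0.5115, 0.2039, 0.0281]))]
side stay_grip [(0.72, array([0.5184, 0.3431, 0.0613]))]
side stay_end_hole [(0.67, array([0.509 , 0.2066, 0.0308]))]
side vent_pin [(0.74, array([0.5098, 0.2065, 0.0301]))]
wrist stay_grip [(0.83, array([0.5122, 0.3458, 0.0653]))]
wrist stay_end_hole []
wrist vent_pin [(0.71, array([0.5113, 0.2036, 0.0326]))]
[-0.14358721  0.19395367 -3.3139911 ] [ 0.11996876  0.09252537 -0.00843878]
```

View pics/both4.png

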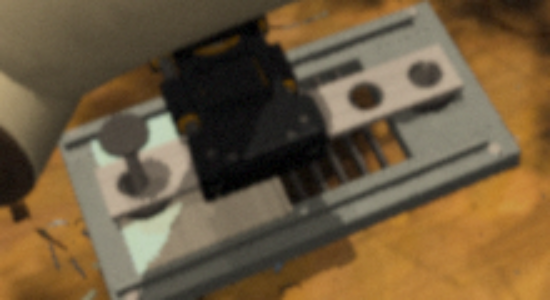

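The pin is now through the end hole at (425,73) in the crop. The wrist still carries the bar's weight, so it is about 1 mm above the rest. I'll lower it the last bit and then release.

jog_arm(
  series=[0, 0, 1, 0, 0, 0, 0, 0, 0, 1.5, 0, 0, 0, 0, 0, 0, 1.5, 0, 0, 0, 0],
)

```text
time_s: 10.98
position: [0.5167, 0.3457, 0.0597]
eef_rot: [-180.0, 0.0, -92.2]
wrist_force: [-1.3, -0.1, 2.3]
width: 0.0138
grasp_force: 30.0
```

Contact with the rest: the wrist force has turned positive. I'll release and rise straight up.

jog_arm(
  series=[0, 0, 0, 0, 0, 0, 30, 0, 0, 0, 0, 0, 0, 60, 0, 0, 0, 0, 0, 0, 60, 0, 0, 0, 0, 0, 0, 60, 0, 0, -15, 0, 0, 0, 60, 0, 0, -50, 0, 0, 0, 60, 0, 0, -100, 0, 0, 0, 60, 0, 0, -150, 0, 0, 0, 60, 0, 0, -200, 0, 0, 0, 60, 0, 0, -200, 0, 0, 0, 60],
)

```text
time_s: 12.22
position: [0.5186, 0.347, 0.266]
eef_rot: [-179.5, 0.5, -92.2]
wrist_force: [-0.2, 1.4, -0.3]
width: 0.0525
grasp_force: 0.0
```

Run:
```python
from h import *
N=["stay_grip","stay_end_hole","vent_pin"]
for c in ["scene","side","wrist"]: im,d,T=look(c,N,c+"5")
a=[cv2.imread(f"pics/{c}5.png") for c in ["scene","wrist"]]
cv2.imwrite("pics/both5.png",np.hstack([cv2.resize(a[0][190:310,80:300],(400,300)),cv2.resize(a[1],(400,300))]))
K=bot.get_calibration("wrist")["intrinsics"]
m=bot.outline_of("stay_grip","wrist")[0]["region"]; v,u=np.nonzero(m&(d>0)); z=d[v,u]
X=(np.c_[(u-K[0,2])/K[0,0]*z,-(v-K[1,2])/K[1,1]*z,-z,np.ones_like(z)]@T.T)[:,:3]
S=X[(X[:,2]>.03)&(X[:,2]<.05)]
print(np.linalg.lstsq(np.c_[S[:,:2]-S[:,:2].mean(0),np.ones(len(S))],S[:,2],rcond=None)[0])
st=bot.observe();print(st["position"],st["width"],st["time_s"])
```

```text
scene stay_grip [(0.84, array([0.5151, 0.3469, 0.0592]))]
scene stay_end_hole [(0.65, array([0.5105, 0.2084, 0.0316]))]
scene vent_pin [(0.57, array([0.5129, 0.21  , 0.0311]))]
side stay_grip [(0.57, array([0.516 , 0.3439, 0.0607]))]
side stay_end_hole [(0.91, array([0.5065, 0.2056, 0.0308]))]
side vent_pin [(0.68, array([0.5117, 0.206 , 0.033 ]))]
wrist stay_grip [(0.89, array([0.5142, 0.347 , 0.0621]))]
wrist stay_end_hole [(0.61, array([0.5069, 0.2017, 0.0323]))]
wrist vent_pin [(0.93, array([0.5076, 0.2039, 0.0296]))]
[-0.00174299  0.00294838  0.03890356]
[0.51666297 0.34556417 0.25877189] 0.05228052891012513 12.875
```

View pics/both5.png

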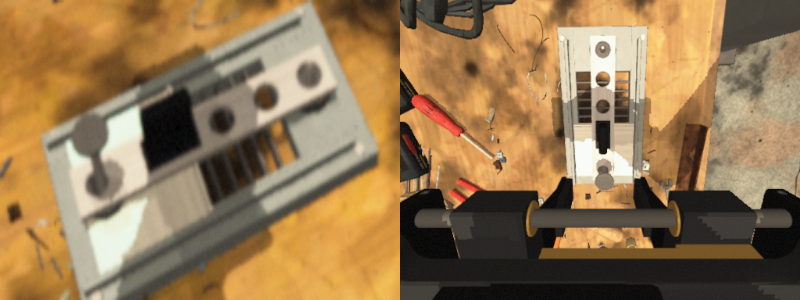

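The bar lies flat at z = 0.039 with almost no slope. The pin shows in the end hole, at (602,48) in the right half, the grille is clear and the gripper is well away. I'll hand it in.

```bash
python3 -c "
from cell import bot
print(bot.sign_off())"
```

```text
the job is handed in; nothing more can be done
None
```

The ventilator is fully open: the stay lies flat on its rest with the pin through its end hole, the gripper is clear, and I handed the job in at about 13 s (no verdict came back).

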